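Put away a colour proof: shut the ink pots, cradle the coating bars

TASK

The colour proof is done. First screw the lids of both ink pots fully shut (clockwise) so that the ink does not dry, then lay the two wire-wound coating bars across the grey V-groove rest on the brown stand, each cradled level in the groove marked with the colour of its end sleeves and about centred on the rest. Set the bars down without dropping them, and leave the other things standing where they are.

Things in the scene. Friction and masses are not known exactly. Their poses are not given: they have to be found in the camera images.
- pot_black_lid_center (a point): the ribbed black screw lid, 50 mm across and 20 mm high, of an ink pot that is clamped in a fixed weighted holder; this point is the middle of the lid on its axis, half-way up (about 65 mm above the bench, up to 2 mm more when the lid is loose). Below the lid the pot is 44 mm across down to 28 mm above the bench, where the holder (52 mm, foot 70 mm) begins
- pot_black_lid (a joint): how far the black lid is unscrewed, in rad: 0 = screwed fully down on its stop; positive = turned anticlockwise seen from above. The lid turns about the vertical, needs about 0.1 N m, rises 1.5 mm per rad, stays where it is left and cannot come off the pot
- pot_white_lid_center (a point): the ribbed white screw lid, 50 mm across and 20 mm high, of an ink pot that is clamped in a fixed weighted holder; this point is the middle of the lid on its axis, half-way up (about 65 mm above the bench, up to 2 mm more when the lid is loose). Below the lid the pot is 44 mm across down to 28 mm above the bench, where the holder (52 mm, foot 70 mm) begins
- pot_white_lid (a joint): how far the white lid is unscrewed, in rad: 0 = screwed fully down on its stop; positive = turned anticlockwise seen from above. The lid turns about the vertical, needs about 0.1 N m, rises 1.5 mm per rad, stays where it is left and cannot come off the pot
- bar_red_center (a point): the middle of the loose coating bar with red end sleeves: a steel rod 12 mm in diameter and 170 mm long, ribbed by its winding between the sleeves, about 0.12 kg, balanced at this point, which lies on its axis (6 mm above the bench as it lies there); x runs along the bar, either end may lead; it can roll. The two bars lie roughly side by side, their middles 60 to 100 mm apart
- bar_blue_center (a point): the middle of the loose coating bar with blue end sleeves: a steel rod 12 mm in diameter and 170 mm long, ribbed by its winding between the sleeves, about 0.12 kg, balanced at this point, which lies on its axis (6 mm above the bench as it lies there); x runs along the bar, either end may lead; it can roll. The two bars lie roughly side by side, their middles 60 to 100 mm apart
- bar_red: the same bar with red sleeves, as a whole; origin at its middle
- bar_blue: the same bar with blue sleeves, as a whole; origin at its middle
- rest: the fixed bar rest on the brown stand: base plate 160 x 100 x 6 mm and two grey combs 8 mm thick, 124 mm apart along x, with 90-degree V-notches 26 mm wide, 13 mm deep at y = +28 mm (red) and -28 mm (blue); comb tops 45 mm above the stand; open between the combs. 56 mm between grooves: beside a bar already in place open the fingers only part-way. Origin mid-underside, x along the grooves
- groove_red (a point): where the middle of the bar with red sleeves belongs: the point on the axis of a bar cradled in the groove of the fixed rest that is marked with red colour chips (y = +28 mm in the rest's own frame), half-way between the two combs, at the height of the seated bar's axis (40.5 mm above the stand's top); x runs along the groove, z up
- groove_blue (a point): where the middle of the bar with blue sleeves belongs: the point on the axis of a bar cradled in the groove of the fixed rest that is marked with blue colour chips (y = -28 mm in the rest's own frame), half-way between the two combs, at the height of the seated bar's axis (40.5 mm above the stand's top); x runs along the groove, z up
- cap_heap: the fixed grey padded tray, heaped with black caps at its far end, that lies between the bars and the brown stand: about 445 x 325 mm, its top 72 mm (caps 81 mm) above the bench; carry the bars over it. Origin at the middle of its underside
- print_jig: the fixed blue and wooden screen-printing jig to the right of the bars, 380 x 380 mm; its nearest corner (the screen's hinge rail) is 104 mm high, with knobs and posts up to 194 mm and a rod to 294 mm behind it. Origin at the middle of its underside
- wash_bottle: bystander behind the pots: tall white wash bottle, 83 mm across and 229 mm high with its spout; origin at the middle of its underside
- hardener: bystander behind the pots: small pot with a blue lid, 38 mm across and 66 mm high; origin at the middle of its underside
- tape_masking: bystander: roll of masking tape lying flat, 70 mm across and 25 mm high; origin at the middle of its underside
- alcohol_pump: bystander: white pump bottle with a red collar and a metal dish on top, 66 mm across and 133 mm high; origin at the middle of its underside

How it is judged:
On the way, in this order (a step that is already met when the one before it is completed fails the run):
1. both ink pot lids are screwed fully down (value of joint each of pot_black_lid, pot_white_lid below 0.1 rad), for 0.2 s.
2. both bars lie cradled in the grooves of their colours (x of bar_red_center in the frame of groove_red between -0.02 and 0.02 m and y of bar_red_center in the frame of groove_red between -0.004 and 0.004 m and z of bar_red_center in the frame of groove_red between -0.003 and 0.003 m and angle between the x axis of bar_red_center and the x axis of groove_red, either way round below 0.06 rad and x of bar_blue_center in the frame of groove_blue between -0.02 and 0.02 m and y of bar_blue_center in the frame of groove_blue between -0.004 and 0.004 m and z of bar_blue_center in the frame of groove_blue between -0.003 and 0.003 m and angle between the x axis of bar_blue_center and the x axis of groove_blue, either way round below 0.06 rad), for 0.2 s.
At the end, for the whole second after the job is handed in: Both lids are within 0.1 rad of fully screwed down; each bar lies at rest in the groove of its own colour, its middle within 4 mm sideways, 3 mm in height and 20 mm along the groove of the groove's point, and its axis within 0.06 rad of the groove's (all of step 1 and all of step 2 and linear speed of each of bar_red, bar_blue below 0.02 m/s); the robot touches nothing.
It fails at once if the bar with red sleeves is let go in the air, more than 25 mm above its seat in the rest (height (world z) of bar_red_center above 0.066 m and contact force between bar_red and anything else below 0.01 N).
It fails at once if the bar with blue sleeves is let go in the air, more than 25 mm above its seat in the rest (height (world z) of bar_blue_center above 0.066 m and contact force between bar_blue and anything else below 0.01 N).
It fails at once if a bystander (wash bottle, small blue-lidded pot, masking tape, pump bottle) is pushed more than 30 mm or tipped (distance of any of wash_bottle, hardener, tape_masking, alcohol_pump from where it was at the start of the episode above 0.03 m or angle between any of wash_bottle, hardener, tape_masking, alcohol_pump's own z axis and vertical above 0.3 rad).
It also fails if it takes over 72 s, if anything falls off the work surface, if the arm or the gripper's body presses on something with over 40 N, if the wrist force passes 120 N, or if a joint passes its speed limit or range.

ROBOT

A 7-joint arm with a two-finger parallel gripper is mounted at the origin on a cart in front of the work surface, level with it; the furniture and walls round the work are solid. World frame = base frame: x ahead of the robot, y to its left, z up, the work surface at z = 0. Lengths are in m, angles in rad, forces in N, time in s.
With the tool pointing down it reaches from about 0.4 to 0.875 m from the base axis. Payload 19.3 kg.
Tool frame: the origin (TCP) lies on the centre line of the jaws, within the pads' length; the fingertips stand 14 mm ahead of it and the grasp point (between the pads) lies 5 mm behind it; y points along the fingers, x is the direction in which the jaws open and shut, and the axes are right-handed (so a half turn about y gives the same grasp; the last joint's range is limited). The gripper opens to 85 mm and grips with 20 to 120 N. Pads are 22 mm wide; open, the fingers measure 114 mm over their backs; the gripper's body (76 mm by 85 mm) begins 54 mm behind the grasp point. The pads swing forward as they close: fully open they stand 13 mm farther back than shut.
Start: joints at [-1.235, 0.521, -0.036, 1.599, 0.021, 1.021, -0.113], TCP at [0.247, 0.574, 0.245] pointing down, gripper open.
Joint ranges: [-2.91, 2.91], [-0.3, 2.13], [-1.5, 1.42], [0.17, 2.43], [-1.26, 4.41], [0.16, 1.93], [-2.52, 2.52]. Speed limits (rad/s): [1.89, 1.89, 2.39, 2.39, 3.01, 3.01, 3.01].

INTERFACE

Orientations are given as [roll, pitch, yaw] about the fixed x, y, z axes, in that order (R = Rz(yaw) Ry(pitch) Rx(roll)).
In Python, from workcell import monitor, grab_frame, workorder gives the robot as it stands.
- The arm moves only by the tool drive_tool, never from a script. Its argument "steps" is one flat list of numbers, 5 for each row, row after row: the finger opening in mm, from 0 to 85.4, then the shift along the world's x, y, z in mm, then the turn about the world's z in degrees. In form: [fingers, tx, ty, tz, twist, fingers, tx, ty, tz, twist, ...]. A call has exactly 5 rows; each row shifts and turns the commanded pose from where the row before left it; what a row does not reach is not made up. A row lasts 1/12 s, in which the tool goes at most 41.7 mm and 7.16 degrees, less where a joint would pass 70% of its speed; a pose out of reach is approached as far as the arm can. A call is refused whole if a number of a shift passes 41.7 or a number of a turn 7.16, either way. A call with a gripper value outside its range is refused whole. The fingers move at their own pace and stop on an object; "grip_force" is the grip in N (left out, the last holds). Time passes only in rows, so rows that do not move let the fingers close, or fill a call up. It gives the time, the measured TCP pose, the force and the opening at its end, in the units of the state.
- monitor.observe(): the state, without advancing time (a new reading comes with each control period).
- grab_frame(name): name is "side" or "top"; returns a dict with "frame" (384x512x3 uint8, red, green, blue), "vertical_fov" (degrees; the focal length in pixels is half the picture's height over the tangent of half this angle, whatever the lens; pixels are square), "cx", "cy" (the principal point, pixels), "xyz" and "orientation" of the camera in the world. Camera axes: x right, y down, z forward; pixel columns grow to the right and rows downward; lengths in m; the calibration is good to about 2 mm. A picture is of the moment at which its call begins. There is no depth.
- workorder.job_done(): hands the job in, once; it reports no verdict.
The state is a dict: "clock": time; "qpos": joint angles; "qd": joint speeds; "joint_efforts": joint torques, N m; "position": TCP position; "tool_rot": TCP orientation; "force": force on the tool from outside, world axes, zero at the start; "moment": the same for the moment, N m; "grip_width": finger opening in m.
Only numpy, scipy, OpenCV 4.12 (cv2) and the standard library are available. Lean on these libraries where they do the work, as an engineer would, in place of code of your own. Each camera call takes 0.05 s, during which the arm holds its last target. There are 200 camera calls.

## Working session

There is one attempt and no reset: what is moved stays moved. The work goes in short steps, Python scripts to look and compute and a tool call to move; the robot and the scene stay as the last step left them, time stands still between calls to the robot, and variables do not carry over. Pictures are saved under pics/ and viewed, about 8 in all and at most 12, crops included, and the job is handed in when it is done.

Besides the shell and the picture viewer there is one more tool, called by a JSON object that holds its "name" and its "arguments", one argument or row to a line. drive_tool: Moves the arm, as the interface text tells. Its arguments: {"type":"object","properties":{"steps":{"type":"array"},"grip_force":{"type":"number"}},"required":["steps"]}

```bash
mkdir -p pics
cat > h.py <<'E'
import numpy as np, cv2
from scipy.spatial.transform import Rotation as R
from workcell import monitor, grab_frame, workorder
def snap(n,name=None):
    f=grab_frame(n)
    if name: cv2.imwrite('pics/%s.png'%name,f['frame'][...,::-1])
    return f
def cam(f):
    o=np.array(f['orientation']); 
    M=o if o.shape==(3,3) else R.from_euler('xyz',o).as_matrix()
    return 192/np.tan(np.radians(f['vertical_fov'])/2),M,np.array(f['xyz'])
def plane(f,u,v,z):
    F,M,p=cam(f); d=M@np.array([(u-f['cx'])/F,(v-f['cy'])/F,1]); return p+d*(z-p[2])/d[2]
def proj(f,P):
    F,M,p=cam(f); c=M.T@(np.array(P)-p); return c[0]/c[2]*F+f['cx'],c[1]/c[2]*F+f['cy']
E
python3 - <<'E'
from h import *
for n in('side','top'):
    f=snap(n,n+'0'); print({k:v for k,v in f.items() if k!='frame'})
print(monitor.observe())
E
```

```text
{'vertical_fov': 44.55427784662699, 'cx': 250.95225671068175, 'cy': 189.18424253817642, 'xyz': array([ 0.23875721, -1.03138488,  0.99489354]), 'orientation': array([-2.30913449,  0.02243059, -0.31062804])}
{'vertical_fov': 48.86492837894224, 'cx': 257.64051580506697, 'cy': 184.7651341934946, 'xyz': array([ 0.38053082, -0.03730394,  1.34649876]), 'orientation': array([-3.01630814, -0.00375018, -1.5561893 ])}
{'clock': 0.1, 'qpos': array([-1.23521378,  0.52197421, -0.03634246,  1.59995508,  0.02119689,
        1.02108681, -0.11282679]), 'qd': array([ 0.00029587,  0.00069159,  0.00072348, -0.00054898,  0.00057949,
       -0.00108235,  0.00019236]), 'joint_efforts': array([ 3.45110348e-03, -9.28478765e+01,  1.98326960e+00, -3.70526218e+01,
        1.79891218e-02,  5.31073892e-03,  6.38167876e-05]), 'position': array([0.2466183 , 0.57397044, 0.2447693 ]), 'tool_rot': array([-1.57085860e+00,  1.03680243e-03,  1.16498746e+00]), 'force': array([-0.02508879, -0.29766812,  0.01019774]), 'moment': array([ 0.00904795, -0.04600791,  0.03178364]), 'grip_width': 0.08553925843239991}
```

```bash
python3 -c "
import cv2,numpy as np
a=cv2.imread('pics/top0.png');cv2.imwrite('pics/t0.png',cv2.resize(a,(800,600),interpolation=3))
a=cv2.imread('pics/side0.png');cv2.imwrite('pics/s0.png',cv2.resize(a,(800,600),interpolation=3))"
```

```text
(no output)
```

View pics/t0.png

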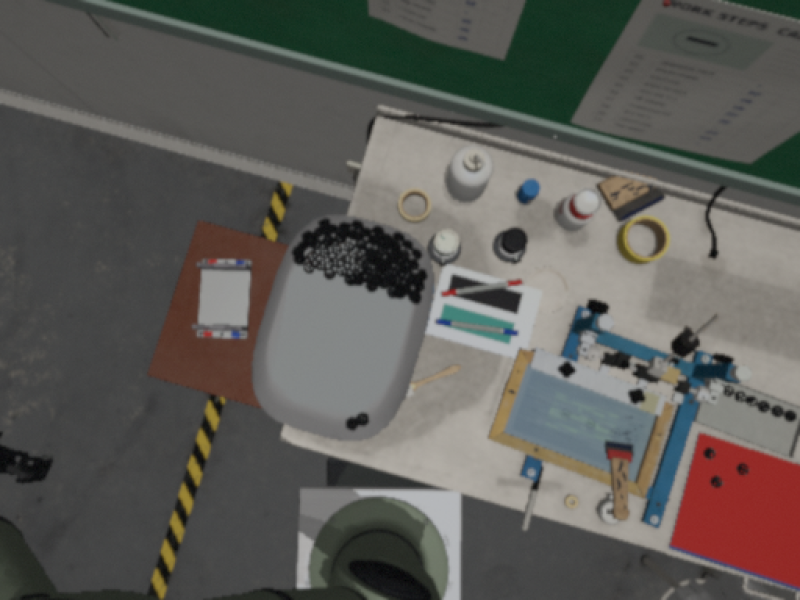

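View pics/s0.png

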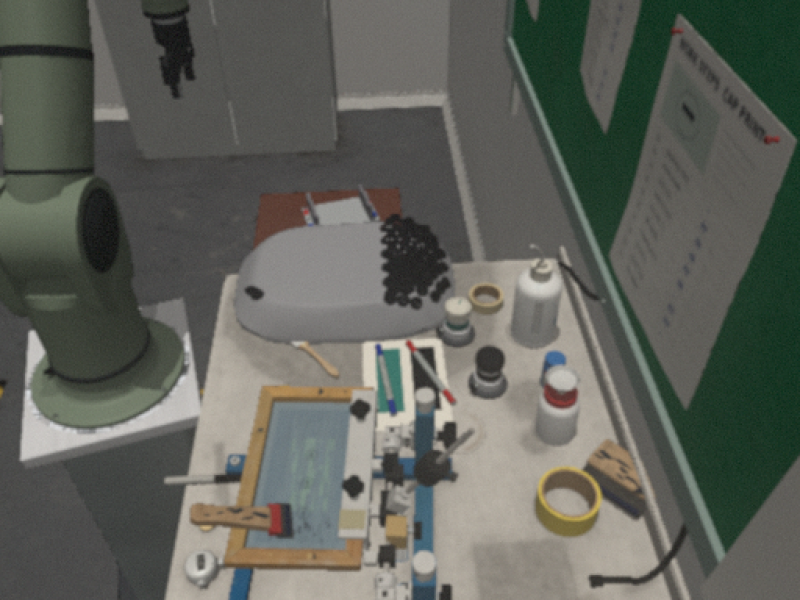

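Top view (800x600): white lid near (446,240), black lid (513,238), red bar (447,293)-(520,283), blue bar (438,322)-(516,331), rest combs around (224,263) and (221,332). The side view agrees. Next: colour masks and one zoomed collage.

Run:
```python
from h import *
f=snap('top');im=f['frame'];s=snap('side');sm=s['frame']
def comps(f,name,z,box):
    im=f['frame'];h=cv2.cvtColor(im,cv2.COLOR_RGB2HSV);H,S,V=[h[...,i].astype(int) for i in range(3)]
    m={'red':((H<8)|(H>170))&(S>110)&(V>70),'blue':(H>105)&(H<128)&(S>90)&(V>50)}[name]
    k=np.zeros(m.shape,bool);k[box[1]:box[3],box[0]:box[2]]=1
    n,_,st,c=cv2.connectedComponentsWithStats((m&k).astype(np.uint8))
    for i in range(1,n):
        if st[i,4]>2: print(name,c[i].round(1),st[i,4],plane(f,*c[i],z).round(4))
print('rest chips');[comps(f,c,.045,(110,150,170,230)) for c in('red','blue')]
print('bars');[comps(f,c,.006,(270,170,345,220)) for c in('red','blue')]
print('side rest');[comps(s,c,.045,(180,110,250,145)) for c in('red','blue')]
print('side bars');[comps(s,c,.006,(230,210,295,270)) for c in('red','blue')]
a=cv2.resize(im[155:225,115:170][...,::-1],None,fx=7,fy=7,interpolation=3)
b=cv2.resize(im[140:222,265:345][...,::-1],None,fx=5,fy=5,interpolation=3)
c=cv2.resize(sm[180:260,225:335][...,::-1],None,fx=3.5,fy=3.5,interpolation=3)
o=np.zeros((600,800,3),np.uint8);o[:490,:385]=a;o[:410,400:800]=b;
o2=np.zeros((600,800,3),np.uint8);cc=cv2.resize(c,None,fx=.5,fy=.5);o[415:415+cc.shape[0],400:400+cc.shape[1]]=cc
cv2.imwrite('pics/c1.png',o)
for P in [(.6,.0,.075)]: print(proj(f,P),proj(s,P))
```

```text
rest chips
red [124.3 151. ] 3 [0.6448 0.3792 0.045 ]
red [139.  151.3] 3 [0.6444 0.3333 0.045 ]
red [123.3 154.7] 3 [0.6331 0.3817 0.045 ]
red [133.  155.3] 3 [0.6314 0.3514 0.045 ]
red [148.4 156. ] 5 [0.63   0.3032 0.045 ]
red [138.2 158.4] 5 [0.6219 0.3346 0.045 ]
red [151.2 158.2] 4 [0.623  0.2939 0.045 ]
red [141.3 163. ] 3 [0.6075 0.3242 0.045 ]
red [119.9 165.1] 7 [0.5997 0.3907 0.045 ]
red [135.3 166.2] 16 [0.5971 0.3424 0.045 ]
red [168.7 167. ] 3 [0.5961 0.2384 0.045 ]
red [167.5 170.2] 4 [0.5858 0.2416 0.045 ]
red [116.4 175.2] 5 [0.5678 0.3997 0.045 ]
red [120.  178.2] 4 [0.5584 0.388  0.045 ]
red [118.2 185. ] 4 [0.5373 0.3922 0.045 ]
red [111.5 197. ] 4 [0.4996 0.411  0.045 ]
red [114.8 197. ] 4 [0.4998 0.401  0.045 ]
red [111.  200.7] 3 [0.4882 0.4119 0.045 ]
red [166. 201.] 4 [0.4897 0.2423 0.045 ]
red [162.4 208. ] 5 [0.468  0.2525 0.045 ]
red [113.3 213.3] 3 [0.4493 0.4024 0.045 ]
red [121.3 214. ] 3 [0.4476 0.3778 0.045 ]
red [132.2 214.2] 22 [0.4474 0.3443 0.045 ]
red [141.2 219.6] 8 [0.4313 0.3158 0.045 ]
red [149.8 218.8] 6 [0.4341 0.2896 0.045 ]
red [133.9 223
[... 684 characters left out ...]
3] 3 [0.5444 0.3367 0.045 ]
red [224.3 123.3] 3 [0.5546 0.3331 0.045 ]
red [203.5 125.8] 13 [0.4804 0.3429 0.045 ]
red [248.7 125.3] 3 [0.6327 0.2919 0.045 ]
red [188.8 129.5] 4 [0.4261 0.3385 0.045 ]
red [194. 129.] 3 [0.4443 0.3353 0.045 ]
red [248.  130.3] 3 [0.6212 0.2636 0.045 ]
red [195.  135.5] 6 [0.439  0.2958 0.045 ]
blue [239.3 136.7] 3 [0.5818 0.2378 0.045 ]
side bars
red [262.4 221.2] 18 [ 0.5392 -0.1326  0.006 ]
red [286.7 253. ] 26 [ 0.5627 -0.2675  0.006 ]
blue [242.3 223.7] 15 [ 0.4807 -0.1233  0.006 ]
blue [250.3 259.6] 29 [ 0.4622 -0.2571  0.006 ]
(np.float64(244.89757097392143), np.float64(165.28766169981367)) (np.float64(267.1593477999415), np.float64(170.92256155107603))
```

View pics/c1.png

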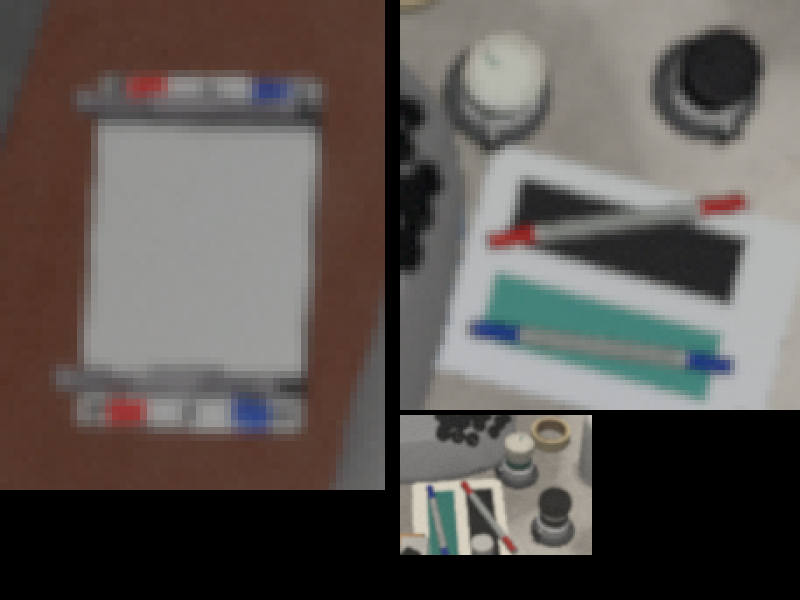

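Collage: the rest's red chips are on the left and the blue on the right (left = +y), just outside the combs on the base plate (z≈6 mm, since their spacing comes out as 148 mm there). White lid is near full-frame px (286,155), black near (329,154), and the tray edge is close to the white pot's lower left.

Run:
```python
from h import *
f=snap('top');s=snap('side')
cr=[plane(f,135.4,166.6,.006),plane(f,132.6,214.1,.006)];cb=[plane(f,153.2,167.5,.006),plane(f,150.5,213.7,.006)]
r=sum(cr)/2;b=sum(cb)/2;print('groove red',r,'blue',b,np.linalg.norm(r-b));
d=cr[0]-cr[1];d2=cb[0]-cb[1];e=r-b
print('yaw',np.degrees([np.arctan2(d[1],d[0]),np.arctan2(d2[1],d2[0]),np.arctan2(-e[0],e[1])]),np.linalg.norm(d))
def blob(f,box,fn,z,n):
    x0,y0,x1,y1=box;p=f['frame'][y0:y1,x0:x1];m=fn(cv2.cvtColor(p,cv2.COLOR_RGB2GRAY)).astype(np.uint8)
    k,l,st,c=cv2.connectedComponentsWithStats(m);i=1+np.argmax(st[1:,4])
    cs,_=cv2.findContours((l==i).astype(np.uint8),0,1);(u,v),rad=cv2.minEnclosingCircle(max(cs,key=len))
    print(n,c[i]+[x0,y0],st[i],(u+x0,v+y0,rad),plane(f,u+x0,v+y0,z).round(4),plane(f,*(c[i]+[x0,y0]),z).round(4))
blob(f,(274,143,298,168),lambda g:g>150,.076,'white')
blob(f,(316,142,342,166),lambda g:g<50,.076,'black')
print('bottle',plane(f,472/1.5625,163/1.5625,.21),'tray edge near white',[plane(f,*q,.075).round(3) for q in[(275,165),(277,180),(266,148)]])
# check predictions in side view
for n,P in dict(w=plane(f,286,155,.076),k=plane(f,329.4,153.9,.076)).items(): print(n,P,proj(s,P))
o=cv2.resize(s['frame'][180:260,270:350][...,::-1],None,fx=7,fy=7,interpolation=3);cv2.imwrite('pics/c2.png',o)
```

```text
groove red [0.52606673 0.35400419 0.006     ] blue [0.52609056 0.29711754 0.006     ] 0.05688665024839559
yaw [-0.42348058 -0.69709138  0.02399915] 0.1524227741399362
white [285.70949721 153.8603352 ] [  5   4  15  15 179] (285.67647075653076, 153.97058868408203, 7.584115982055664) [ 0.6368 -0.1241  0.076 ] [ 0.6372 -0.1242  0.076 ]
black [328.31382979 153.61702128] [  5   5  16  15 188] (328.5, 153.5, 7.905794143676758) [ 0.6403 -0.2552  0.076 ] [ 0.6399 -0.2546  0.076 ]
bottle [ 0.75080259 -0.1596293   0.21      ] tray edge near white [array([ 0.602, -0.092,  0.075]), array([ 0.556, -0.098,  0.075]), array([ 0.655, -0.064,  0.075])]
w [ 0.63363137 -0.12510145  0.076     ] (np.float64(292.63243125542044), np.float64(194.68038741697035))
k [ 0.63909357 -0.25790732  0.076     ] (np.float64(312.8771918513633), np.float64(226.26072792039403))
```

View pics/c2.png

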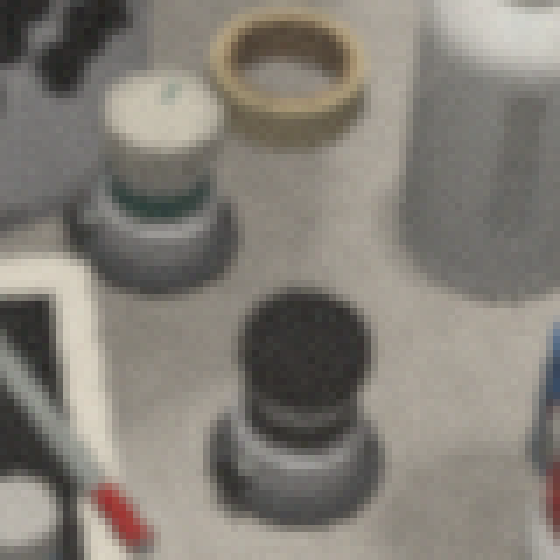

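White lid top centre is at about (293.3,196) and black at (313.6,228.5) in the side view, so I use white (.635,-.127) and black (.640,-.259). The rest centre is about (.526,.3255), yaw ≈0. First move: above the white lid.

{"name": "drive_tool", "arguments": {
  "steps": [62,19,-35,0,0,62,19,-35,0,0,62,19,-35,0,0,62,19,-35,0,0,62,19,-35,0,0],
  "grip_force": 40
}}

```text
clock: 0.72
position: [0.3422, 0.3974, 0.2453]
tool_rot: [-1.571, -0.0, 1.165]
force: [1.7, 0.7, 0.1]
grip_width: 0.0617
```

{"name": "drive_tool", "arguments": {
  "steps": [62,19,-35,0,0,62,19,-35,0,0,62,19,-35,0,0,62,19,-35,0,0,62,19,-35,0,0]
}}

```text
clock: 1.13
position: [0.4373, 0.2224, 0.2455]
tool_rot: [-1.571, -0.0, 1.165]
force: [1.7, 0.3, 0.6]
grip_width: 0.0623
```

{"name": "drive_tool", "arguments": {
  "steps": [62,19,-35,0,0,62,19,-35,0,0,62,19,-35,0,0,62,19,-35,0,0,62,19,-35,0,0]
}}

```text
clock: 1.55
position: [0.5323, 0.0473, 0.2455]
tool_rot: [-1.571, -0.0, 1.165]
force: [0.2, 0.6, -0.2]
grip_width: 0.0619
```

{"name": "drive_tool", "arguments": {
  "steps": [62,19,-35,-20,0,62,19,-35,-20,0,62,19,-35,-20,0,62,19,-35,-20,-2,62,19,-35,-20,-2]
}}

```text
clock: 1.97
position: [0.6211, -0.1162, 0.1508]
tool_rot: [-1.571, -0.0, 1.094]
force: [1.2, 1.2, 0.4]
grip_width: 0.0621
```

{"name": "drive_tool", "arguments": {
  "steps": [62,8,-1,-20,0,62,0,0,-10,0,62,0,0,0,0,62,0,0,0,0,62,0,0,0,0]
}}

```text
clock: 2.38
position: [0.6288, -0.1145, 0.1231]
tool_rot: [-1.572, -0.001, 1.096]
force: [0.4, 0.5, 0.3]
grip_width: 0.062
```

Run:
```python
from h import *
f=snap('top');s=snap('side');st=monitor.observe();p=st['position'];print(p,st['tool_rot'],st['qpos'],st['moment'])
o=np.zeros((600,800,3),np.uint8)
for i,(g) in enumerate((f,s)):
    im=g['frame'][...,::-1].copy();u,v=proj(g,p);a,b=proj(g,p+[0,0,-.014]);print((u,v),(a,b),proj(g,[.635,-.127,.076]))
    y0=int(v)-50;x0=int(u)-40
    c=cv2.resize(im[y0:y0+85,x0:x0+80],None,fx=5,fy=5,interpolation=3)
    for q in((a,b),(proj(g,[.635,-.127,.076]))): cv2.circle(c,(int((q[0]+.5-x0)*5),int((q[1]+.5-y0)*5)),3,(0,255,255),-1)
    o[:c.shape[0],400*i:400*i+400]=c
    print(x0,y0)
cv2.imwrite('pics/c3.png',o)
```

```text
[ 0.62892976 -0.11469553  0.12324017] [-1.57235688e+00 -8.21058713e-04  1.09618942e+00] [-0.00893381  0.69151816  0.14755046  1.6652036  -0.1322759   0.7928592
  1.29418854] [-0.00969899  0.02948487 -0.03841   ]
(np.float64(283.5860477195413), np.float64(153.39141208912605)) (np.float64(283.28211353918493), np.float64(154.32497474078113)) (np.float64(286.6234221819036), np.float64(154.5693547446503))
243 103
(np.float64(290.3384462383316), np.float64(180.39280141663573)) (np.float64(290.16990658578374), np.float64(184.10762301416517)) (np.float64(293.32219654711565), np.float64(195.00008897107932))
250 130
```

View pics/c3.png

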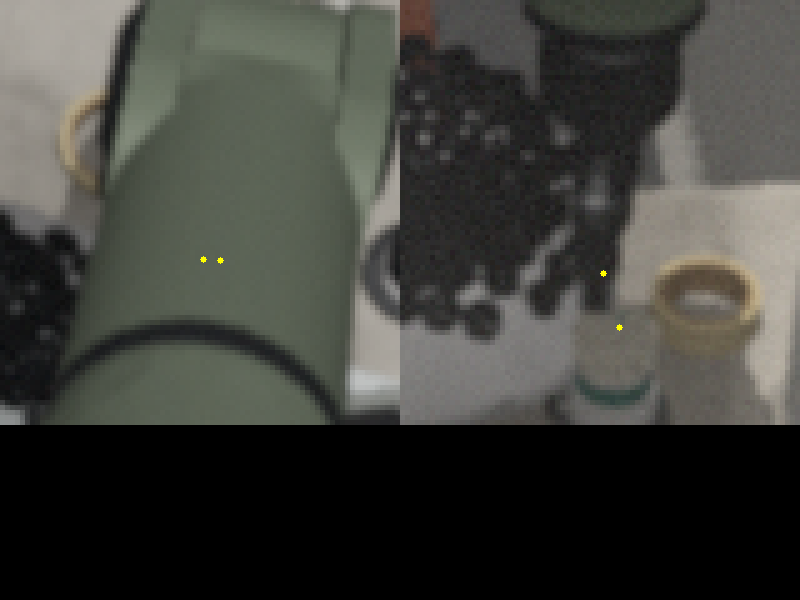

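Side crop: the gripper stands over the lid, slightly to the +y side. The predicted lid centre (619,327) matches the lid seen. Correct, descend and grip.

{"name": "drive_tool", "arguments": {
  "steps": [64,6,-12,0,0,64,0,0,0,0,64,0,0,-20,0,64,0,0,-22,0,64,0,0,-20,0]
}}

```text
clock: 2.9
position: [0.6348, -0.1275, 0.0596]
tool_rot: [-1.572, -0.0, 1.095]
force: [-0.0, -0.6, -0.4]
grip_width: 0.0642
```

{"name": "drive_tool", "arguments": {
  "steps": [64,0,0,0,0,50,0,0,0,0,45,0,0,0,0,40,0,0,0,0,40,0,0,0,0]
}}

```text
clock: 3.32
position: [0.6361, -0.1239, 0.0612]
tool_rot: [-1.571, -0.004, 1.098]
force: [6.6, 14.8, -10.4]
grip_width: 0.0485
```

```bash
python3 -c "
from h import *
s=monitor.observe();print(s['position'],s['tool_rot'],s['force'],s['moment'],s['grip_width'])"
```

```text
[ 0.63610369 -0.12393559  0.06117986] [-1.57149754 -0.0041032   1.09757703] [  6.61988986  14.76052668 -10.3615491 ] [ 3.05233133 -1.29367367 -0.03117528] 0.04849910097363063
```

Gripped. The lid sits 3–4 mm to +y, so the top camera was right. Relieve that, then turn clockwise.

{"name": "drive_tool", "arguments": {
  "steps": [40,2,4,0,0,40,0,0,0,-5,40,0,0,0,-7,40,0,0,0,-7,40,0,0,0,-7]
}}

```text
clock: 3.73
position: [0.636, -0.1238, 0.0606]
tool_rot: [-1.57, 0.001, 0.635]
force: [-2.7, -2.0, -12.7]
grip_width: 0.0488
```

```bash
cat > st.py <<'E'
from h import *
s=monitor.observe();print(s['position'].round(4),np.degrees(s['tool_rot']).round(1),s['force'].round(1),s['moment'].round(2),s['grip_width'].round(4),s['qpos'].round(2)[[0,4,6]],s['clock'])
E
python3 st.py
```

```text
Traceback (most recent call last):
  File "st.py", line 2, in <module>
    s=monitor.observe();print(s['position'].round(4),np.degrees(s['tool_rot']).round(1),s['force'].round(1),s['moment'].round(2),s['grip_width'].round(4),s['qpos'].round(2)[[0,4,6]],s['clock'])
                                                                                                                                 ^^^^^^^^^^^^^^^^^^^^^
AttributeError: 'float' object has no attribute 'round'
```

{"name": "drive_tool", "arguments": {
  "steps": [40,0,0,0,-7,40,0,0,0,-7,40,0,0,0,-7,40,0,0,0,-7,40,0,0,0,-7]
}}

```text
clock: 4.15
position: [0.6357, -0.1238, 0.0601]
tool_rot: [-1.571, 0.002, 0.025]
force: [-3.8, -5.7, -11.8]
grip_width: 0.0483
```

```bash
python3 st.py
```

```text
Traceback (most recent call last):
  File "st.py", line 2, in <module>
    s=monitor.observe();print(s['position'].round(4),np.degrees(s['tool_rot']).round(1),s['force'].round(1),s['moment'].round(2),s['grip_width'].round(4),s['qpos'].round(2)[[0,4,6]],s['clock'])
                                                                                                                                 ^^^^^^^^^^^^^^^^^^^^^
AttributeError: 'float' object has no attribute 'round'
```

```bash
sed -i "s/s\['grip_width'\].round(4)/round(s['grip_width'],4)/" st.py; python3 st.py
```

```text
[ 0.6357 -0.1238  0.0601] [-90.    0.1   1.4] [ -3.8  -5.7 -11.8] [-1.07  1.04  1.26] 0.0483 [-0.16 -0.46  0.5 ] 4.15
```

{"name": "drive_tool", "arguments": {
  "steps": [40,0,0,0,-7,40,0,0,0,-7,40,0,0,0,-5,40,0,0,0,0,40,0,0,0,0]
}}

```text
clock: 4.57
position: [0.6358, -0.1229, 0.0607]
tool_rot: [-1.571, 0.002, -0.3]
force: [-6.8, 0.4, -3.9]
grip_width: 0.0487
```

```bash
python3 st.py
```

```text
[ 0.6358 -0.1229  0.0607] [-90.    0.1 -17.2] [-6.8  0.4 -3.9] [0.18 1.46 0.88] 0.0487 [-0.21 -0.55  0.25] 4.5667
```

The torque about z rose to ~1 N m well before the sweep's end (≫0.1), so the white lid is on its stop. Release and go to the black lid (.640,-.255).

{"name": "drive_tool", "arguments": {
  "steps": [64,0,0,0,0,64,0,0,0,0,64,0,0,20,0,64,0,0,40,0,64,0,-10,10,0]
}}

```text
clock: 4.98
position: [0.6389, -0.1325, 0.1353]
tool_rot: [-1.569, -0.006, -0.3]
force: [1.0, -0.9, 1.2]
grip_width: 0.0642
```

{"name": "drive_tool", "arguments": {
  "steps": [64,0,-40,0,0,64,2,-40,0,0,64,2,-40,0,0,64,0,0,0,0,64,0,0,0,0]
}}

```text
clock: 5.4
position: [0.6402, -0.2568, 0.131]
tool_rot: [-1.572, -0.002, -0.305]
force: [-0.3, 0.8, -0.0]
grip_width: 0.0642
```

```bash
python3 st.py
```

```text
[ 0.6402 -0.2568  0.131 ] [-90.   -0.1 -17.5] [-0.3  0.8 -0. ] [-0.01 -0.   -0.01] 0.0642 [-0.02 -0.49  0.37] 5.4
```

{"name": "drive_tool", "arguments": {
  "steps": [64,0,2,-23,0,64,0,0,-24,0,64,0,0,-24,0,64,0,0,0,0,55,0,0,0,0]
}}

```text
clock: 5.82
position: [0.6409, -0.2504, 0.059]
tool_rot: [-1.57, 0.001, -0.3]
force: [4.4, -0.1, -2.3]
grip_width: 0.0551
```

{"name": "drive_tool", "arguments": {
  "steps": [46,0,0,0,0,40,0,0,0,0,40,0,0,0,0,40,0,0,0,0,40,0,0,0,0]
}}

```text
clock: 6.23
position: [0.6432, -0.2512, 0.061]
tool_rot: [-1.571, -0.006, -0.3]
force: [14.1, -4.0, -15.3]
grip_width: 0.0486
```

```bash
python3 st.py
```

```text
[ 0.6432 -0.2512  0.061 ] [-90.   -0.3 -17.2] [ 14.1  -4.  -15.3] [-0.57 -2.49  0.13] 0.0486 [-0.   -0.53  0.4 ] 6.2333
```

{"name": "drive_tool", "arguments": {
  "steps": [40,3,-2,0,0,40,0,0,0,-5,40,0,0,0,-7,40,0,0,0,-7,40,0,0,0,-7]
}}

```text
clock: 6.65
position: [0.6459, -0.2527, 0.0605]
tool_rot: [-1.568, -0.003, -0.759]
force: [15.2, -5.1, -21.0]
grip_width: 0.0485
```

```bash
python3 st.py
```

```text
[ 0.6459 -0.2527  0.0605] [-89.8  -0.2 -43.5] [ 15.2  -5.1 -21. ] [-0.91 -2.95  0.22] 0.0485 [-0.06 -0.65  0.03] 6.65
```

{"name": "drive_tool", "arguments": {
  "steps": [40,0,0,0,-7,40,0,0,0,-7,40,0,0,0,-7,40,0,0,0,-7,40,0,0,0,0]
}}

```text
clock: 7.07
position: [0.6469, -0.2555, 0.0607]
tool_rot: [-1.566, -0.008, -1.25]
force: [21.6, -19.0, -25.2]
grip_width: 0.0489
```

```bash
python3 st.py
```

```text
[ 0.6469 -0.2555  0.0607] [-89.7  -0.5 -71.6] [ 21.6 -19.  -25.2] [-3.97 -4.56  0.9 ] 0.0489 [-0.12 -0.77 -0.38] 7.0667
```

{"name": "drive_tool", "arguments": {
  "steps": [40,0,0,0,-7,40,0,0,0,-7,40,0,0,0,-7,40,0,0,0,-7,40,0,0,0,0]
}}

```text
clock: 7.48
position: [0.6447, -0.2578, 0.0621]
tool_rot: [-1.565, -0.007, -1.742]
force: [3.3, -20.9, 1.4]
grip_width: 0.0486
```

```bash
python3 st.py
```

```text
[ 0.6447 -0.2578  0.0621] [-89.7  -0.4 -99.8] [  3.3 -20.9   1.4] [-4.52 -0.58 -0.06] 0.0486 [-0.17 -0.88 -0.79] 7.4833
```

Torque here is ambiguous, since the grip was off-centre with ~20 N side loads. I'll open, recentre and turn again from the start.

{"name": "drive_tool", "arguments": {
  "steps": [64,0,0,0,0,64,1,-5,0,7,64,0,0,0,7,64,0,0,0,7,64,0,0,0,7]
}}

```text
clock: 7.9
position: [0.6458, -0.2581, 0.0611]
tool_rot: [-1.568, -0.001, -1.237]
force: [0.4, 0.0, -0.2]
grip_width: 0.0641
```

{"name": "drive_tool", "arguments": {
  "steps": [64,0,0,0,7,64,0,0,0,7,64,0,0,0,7,64,0,0,0,7,64,0,0,0,7]
}}

```text
clock: 8.32
position: [0.6457, -0.2583, 0.0612]
tool_rot: [-1.57, -0.002, -0.626]
force: [0.6, -0.9, 0.3]
grip_width: 0.064
```

{"name": "drive_tool", "arguments": {
  "steps": [64,0,0,0,7,64,0,0,0,7,64,0,0,0,7,64,0,0,0,0,64,0,0,0,0]
}}

```text
clock: 8.73
position: [0.6454, -0.2585, 0.0607]
tool_rot: [-1.57, -0.002, -0.27]
force: [0.8, -0.2, -0.5]
grip_width: 0.0641
```

```bash
python3 st.py
```

```text
[ 0.6454 -0.2585  0.0607] [-90.   -0.1 -15.5] [ 0.8 -0.2 -0.5] [ 0.03 -0.05  0.03] 0.0641 [ 0.01 -0.53  0.43] 8.7333
```

{"name": "drive_tool", "arguments": {
  "steps": [50,0,0,0,0,40,0,0,0,0,40,0,0,0,0,40,0,0,0,0,40,0,0,0,0]
}}

```text
clock: 9.15
position: [0.6422, -0.2578, 0.0593]
tool_rot: [-1.57, 0.005, -0.27]
force: [-20.4, 7.6, 18.8]
grip_width: 0.0489
```

```bash
python3 st.py
```

```text
[ 0.6422 -0.2578  0.0593] [-90.    0.3 -15.5] [-20.4   7.6  18.8] [1.6  4.27 0.02] 0.0489 [ 0.01 -0.53  0.43] 9.15
```

{"name": "drive_tool", "arguments": {
  "steps": [40,0,0,0,-7,40,0,0,0,-7,40,0,0,0,0,40,0,0,0,0,40,0,0,0,0]
}}

```text
clock: 9.57
position: [0.6414, -0.2589, 0.0588]
tool_rot: [-1.573, 0.006, -0.515]
force: [-21.8, 0.6, 10.7]
grip_width: 0.0489
```

```bash
python3 st.py
```

```text
[ 0.6414 -0.2589  0.0588] [-90.1   0.3 -29.5] [-21.8   0.6  10.7] [0.3  4.45 0.47] 0.0489 [-0.02 -0.59  0.23] 9.5667
```

{"name": "drive_tool", "arguments": {
  "steps": [40,-5,0,0,0,40,0,0,0,-7,40,0,0,0,-7,40,0,0,0,0,40,0,0,0,0]
}}

```text
clock: 9.98
position: [0.6412, -0.258, 0.0596]
tool_rot: [-1.57, -0.003, -0.757]
force: [6.4, -0.7, 0.1]
grip_width: 0.0492
```

```bash
python3 st.py
```

```text
[ 0.6412 -0.258   0.0596] [-89.9  -0.2 -43.4] [ 6.4 -0.7  0.1] [-0.09 -1.42  0.43] 0.0492 [-0.06 -0.66  0.04] 9.9833
```

{"name": "drive_tool", "arguments": {
  "steps": [40,0,0,0,-7,40,0,0,0,-7,40,0,0,0,-7,40,0,0,0,0,40,0,0,0,0]
}}

```text
clock: 10.4
position: [0.6412, -0.2579, 0.0597]
tool_rot: [-1.569, -0.002, -1.123]
force: [6.6, -0.6, 2.8]
grip_width: 0.0488
```

```bash
python3 st.py
```

```text
[ 0.6412 -0.2579  0.0597] [-89.9  -0.1 -64.4] [ 6.6 -0.6  2.8] [ 0.   -1.21  0.32] 0.0488 [-0.1  -0.75 -0.26] 10.4
```

Torque of 0.3–0.5 is not conclusive. Test with a firmer grip.

{"name": "drive_tool", "arguments": {
  "steps": [40,-1,0,0,0,40,0,0,0,0,40,0,0,0,-5,40,0,0,0,-5,40,0,0,0,0],
  "grip_force": 80
}}

```text
clock: 10.82
position: [0.6383, -0.2587, 0.0596]
tool_rot: [-1.572, -0.001, -1.302]
force: [-7.5, -0.2, 10.9]
grip_width: 0.048
```

```bash
python3 st.py
```

```text
[ 0.6383 -0.2587  0.0596] [-90.1  -0.1 -74.6] [-7.5 -0.2 10.9] [-0.14  1.56  2.05] 0.048 [-0.12 -0.79 -0.4 ] 10.8167
```

{"name": "drive_tool", "arguments": {
  "steps": [40,0,0,0,-5,40,0,0,0,-5,40,0,0,0,0,40,0,0,0,0,40,0,0,0,0]
}}

```text
clock: 11.23
position: [0.6374, -0.2583, 0.0593]
tool_rot: [-1.573, 0.0, -1.472]
force: [-11.6, 2.7, 9.0]
grip_width: 0.0474
```

```bash
python3 st.py
```

```text
[ 0.6374 -0.2583  0.0593] [-90.1   0.  -84.3] [-11.6   2.7   9. ] [0.4  2.55 1.54] 0.0474 [-0.14 -0.83 -0.55] 11.2333
```

Torque rose to 1.5–2 N m with the firmer grip and the lid did not follow, so black is also on its stop. Release and go above the red bar (.5545,-.203), jaw yaw ≈9.7°.

{"name": "drive_tool", "arguments": {
  "steps": [64,0,0,0,0,64,0,0,0,0,64,0,0,35,0,64,0,0,35,7,64,-20,14,10,7],
  "grip_force": 50
}}

```text
clock: 11.65
position: [0.6215, -0.2472, 0.1433]
tool_rot: [-1.567, -0.006, -1.223]
force: [1.3, -2.2, 0.5]
grip_width: 0.064
```

{"name": "drive_tool", "arguments": {
  "steps": [45,-20,14,0,7,45,-20,14,0,7,45,-20,13,0,7,45,0,0,0,7,45,0,0,0,7]
}}

```text
clock: 12.07
position: [0.5583, -0.2023, 0.1394]
tool_rot: [-1.57, -0.0, -0.61]
force: [0.2, -1.4, -0.3]
grip_width: 0.0451
```

{"name": "drive_tool", "arguments": {
  "steps": [45,0,0,0,7,45,0,0,0,7,45,0,0,0,7,45,0,0,0,7,45,0,0,0,7]
}}

```text
clock: 12.48
position: [0.5588, -0.2034, 0.1391]
tool_rot: [-1.571, -0.001, -0.0]
force: [-0.2, -0.4, 0.3]
grip_width: 0.0451
```

{"name": "drive_tool", "arguments": {
  "steps": [45,0,0,0,7,45,0,0,0,3,45,0,0,0,0,45,0,0,0,0,45,0,0,0,0]
}}

```text
clock: 12.9
position: [0.5586, -0.2034, 0.1388]
tool_rot: [-1.571, -0.0, 0.167]
force: [0.0, 0.9, 0.2]
grip_width: 0.0451
```

```bash
python3 st.py
python3 - <<'E'
from h import *
s=snap('side');p=monitor.observe()['position'];u,v=proj(s,p);x0,y0=int(u)-60,int(v)-45
c=cv2.resize(s['frame'][y0:y0+100,x0:x0+130][...,::-1],None,fx=5,fy=5,interpolation=3)
for P in((.5545,-.203,.006),p,(.473,-.191,.006)):
    q=proj(s,P);cv2.circle(c,(int((q[0]+.5-x0)*5),int((q[1]+.5-y0)*5)),3,(0,255,255),-1);print(q)
cv2.imwrite('pics/c4.png',c)
E
```

```text
[ 0.5586 -0.2034  0.1388] [-90.   -0.    9.6] [0.  0.9 0.2] [0.03 0.06 0.  ] 0.0451 [-0.05 -0.38  0.75] 12.9
(np.float64(275.67452812762184), np.float64(236.98819521976043))
(np.float64(277.86628236444665), np.float64(202.7762163452797))
(np.float64(246.78682526723995), np.float64(241.0348535129191))
```

View pics/c4.png

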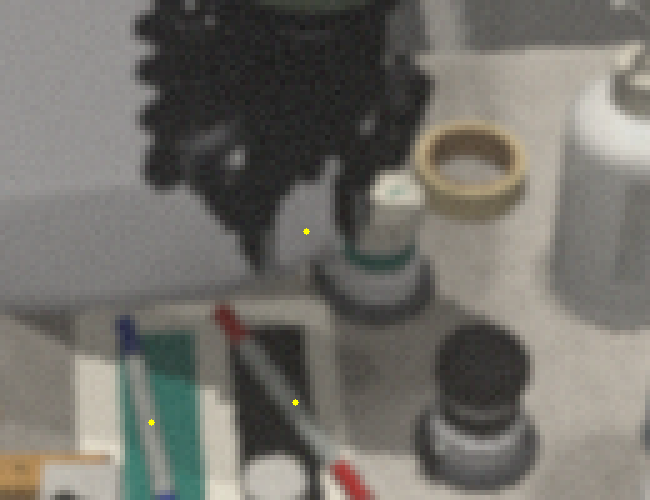

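Fingers (255,265) and (350,215) straddle the red bar's line. The bar runs (230,320)–(355,480) and its predicted middle (295,402) is about 1 px to the right of its axis. Descend and grip.

{"name": "drive_tool", "arguments": {
  "steps": [45,-5,0,-35,0,45,0,0,-35,0,45,0,0,-30,0,45,0,0,-15,0,45,0,0,-6,0]
}}

```text
clock: 13.37
position: [0.5523, -0.2029, 0.0152]
tool_rot: [-1.57, 0.003, 0.169]
force: [0.1, -0.2, -0.5]
grip_width: 0.0449
```

{"name": "drive_tool", "arguments": {
  "steps": [45,0,0,0,0,30,0,0,0,0,20,0,0,0,0,8,0,0,0,0,5,0,0,0,0]
}}

```text
clock: 13.78
position: [0.5543, -0.2036, 0.0193]
tool_rot: [-1.572, -0.002, 0.17]
force: [-1.1, 0.4, 7.9]
grip_width: 0.0094
```

```bash
python3 st.py
```

```text
[ 0.5543 -0.2036  0.0193] [-90.   -0.1   9.7] [-1.1  0.4  7.9] [ 0.16  0.24 -0.07] 0.0094 [ 0.03 -0.47  0.83] 13.7833
```

{"name": "drive_tool", "arguments": {
  "steps": [5,0,0,0,0,5,0,0,0,0,5,0,0,5,0,5,0,0,10,0,5,0,0,15,0]
}}

```text
clock: 14.2
position: [0.5532, -0.2033, 0.0484]
tool_rot: [-1.57, 0.001, 0.17]
force: [-0.0, -0.4, -1.4]
grip_width: 0.0091
```

{"name": "drive_tool", "arguments": {
  "steps": [5,0,0,25,0,5,0,0,30,0,5,0,0,30,0,5,0,0,15,0,5,0,0,0,0]
}}

```text
clock: 14.62
position: [0.555, -0.204, 0.1523]
tool_rot: [-1.573, -0.005, 0.17]
force: [0.2, -0.4, -2.2]
grip_width: 0.0089
```

```bash
python3 st.py
python3 - <<'E'
from h import *
s=snap('side');p=monitor.observe()['position'];u,v=proj(s,p);x0,y0=int(u)-60,int(v)-45
c=cv2.resize(s['frame'][y0:y0+100,x0:x0+130][...,::-1],None,fx=5,fy=5,interpolation=3)
for P in(p,p-[0,0,.010]):
    q=proj(s,P);cv2.circle(c,(int((q[0]+.5-x0)*5),int((q[1]+.5-y0)*5)),2,(0,255,255),-1)
print(x0,y0);cv2.imwrite('pics/c5.png',c)
E
```

```text
[ 0.555  -0.204   0.1523] [-90.1  -0.3   9.7] [ 0.2 -0.4 -2.2] [-0.02  0.01  0.01] 0.0089 [-0.06 -0.37  0.75] 14.6167
216 155
```

View pics/c5.png

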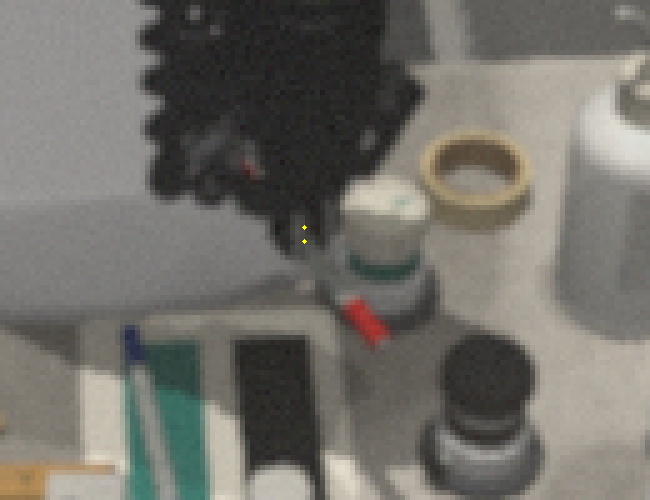

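Red bar is held: sleeve far end near (245,160), near end (383,342). Check centring and tilt from those ends.

Run:
```python
from h import *
s=snap('side');st=monitor.observe();p=st['position'];z=p[2]-.0133
n=plane(s,216+383/5-.5,155+343/5-.5,z);f=plane(s,216+240/5-.5,155+152/5-.5,z)
print(n,f,(n-p)[:2],(f-p)[:2],np.linalg.norm((n-p)[:2]),np.linalg.norm((f-p)[:2]))
d=np.array([np.cos(np.radians(-80.3)),np.sin(np.radians(-80.3)),0])
for L in(.085,-.085): print(proj(s,p-[0,0,.0133]+L*d))
```

```text
[ 0.56826815 -0.28089322  0.13536779] [ 0.54712043 -0.12067233  0.13536779] [ 0.01451666 -0.07768479] [-0.00663106  0.0825361 ] 0.07902948437619128 0.08280204849289585
(np.float64(292.92181826297787), np.float64(224.78914503506357))
(np.float64(260.70546837566417), np.float64(185.22844753617204))
```

Centred to ~2 mm and level. Fly over the tray to the red groove, turning +80°.

{"name": "drive_tool", "arguments": {
  "steps": [5,-2,20,3,3,5,-2,39,0,6,5,-2,39,0,6,5,-2,39,0,6,5,-2,39,0,6]
}}

```text
clock: 15.13
position: [0.5425, -0.0257, 0.1499]
tool_rot: [-1.57, 0.001, 0.646]
force: [1.0, 0.5, -1.6]
grip_width: 0.0093
```

{"name": "drive_tool", "arguments": {
  "steps": [5,-2,39,0,6,5,-2,39,0,6,5,-2,39,0,6,5,-2,39,0,6,5,-2,39,0,6]
}}

```text
clock: 15.55
position: [0.5325, 0.1693, 0.1499]
tool_rot: [-1.57, 0.001, 1.17]
force: [1.1, -0.6, -1.1]
grip_width: 0.0092
```

{"name": "drive_tool", "arguments": {
  "steps": [5,-2,39,0,6,5,-2,39,0,6,5,-2,39,0,6,5,-2,39,0,5,5,0,29,0,0]
}}

```text
clock: 15.97
position: [0.5238, 0.3559, 0.1496]
tool_rot: [-1.569, -0.0, 1.575]
force: [-0.1, -0.1, -1.4]
grip_width: 0.0094
```

{"name": "drive_tool", "arguments": {
  "steps": [5,0,0,0,0,5,0,0,0,0,5,0,0,0,0,5,0,0,0,0,5,0,0,0,0]
}}

```text
clock: 16.38
position: [0.5258, 0.3514, 0.1506]
tool_rot: [-1.571, 0.001, 1.565]
force: [0.5, 0.5, -2.3]
grip_width: 0.0095
```

```bash
python3 st.py
python3 - <<'E'
from h import *
s=snap('side');f=snap('top');p=monitor.observe()['position'];u,v=proj(s,p);x0,y0=int(u)-55,int(v)-40
c=cv2.resize(s['frame'][y0:y0+80,x0:x0+110][...,::-1],None,fx=5,fy=5,interpolation=3)
for P in((.526-.085,.3535,p[2]-.0133),(.526-.066,.3535,.036),(.526-.066,.2975,.036),(.526+.066,.3535,.036)):
    q=proj(s,P);cv2.circle(c,(int((q[0]+.5-x0)*5),int((q[1]+.5-y0)*5)),2,(0,255,255),-1)
print(x0,y0)
o=np.zeros((600,800,3),np.uint8);o[:400,:550]=c
t=f['frame'][150:230,115:165][...,::-1];t=cv2.resize(t,None,fx=5,fy=5,interpolation=3);o[:400,550:800]=t
cv2.imwrite('pics/c6.png',o)
E
```

```text
[0.5258 0.3514 0.1506] [-90.    0.   89.7] [ 0.5  0.5 -2.3] [-0.02  0.04  0.02] 0.0095 [-0.74 -0.07  0.94] 16.3833
157 56
```

View pics/c6.png

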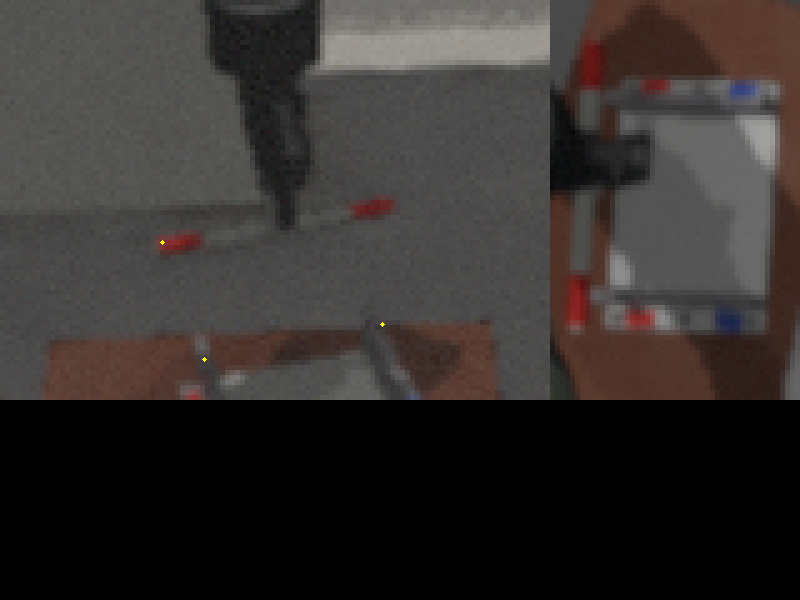

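Run:
```python
from h import *
f=snap('top');p=monitor.observe()['position'];im=f['frame'];h=cv2.cvtColor(im,cv2.COLOR_RGB2HSV);H,S,V=[h[...,i].astype(int) for i in range(3)]
m=((H<8)|(H>170))&(S>150)&(V>80);P=[]
for y0,y1 in((155,175),(200,222)):
    k=np.zeros_like(m);k[y0:y1,115:128]=1;v,u=np.nonzero(m&k);P.append(plane(f,u.mean(),v.mean(),p[2]-.0133));print(len(u),u.mean(),v.mean())
a,b=P;print(p,(a+b)/2,np.degrees(np.arctan2(*(a-b)[1::-1])),np.linalg.norm(a-b))
```

```text
33 122.63636363636364 162.0909090909091
41 119.7560975609756 209.90243902439025
[0.52576931 0.35201537 0.15088797] [0.52383626 0.35304931 0.13758797] -0.275955297009308 0.13869767326568821
```

Top-view check: bar parallel to the chips, offset only ~1–2 mm. Lower it.

{"name": "drive_tool", "arguments": {
  "steps": [5,2,1,-20,0,5,0,0,-25,0,5,0,0,-20,0,5,0,0,-15,0,5,0,0,-5,0]
}}

```text
clock: 16.95
position: [0.5267, 0.3527, 0.0636]
tool_rot: [-1.568, 0.002, 1.566]
force: [-0.2, -0.4, -1.4]
grip_width: 0.0095
```

{"name": "drive_tool", "arguments": {
  "steps": [5,0,0,-2,0,5,0,0,-2,0,5,0,0,-2,0,5,0,0,-2,0,5,0,0,0,0]
}}

```text
clock: 17.37
position: [0.5277, 0.3537, 0.0581]
tool_rot: [-1.571, -0.0, 1.566]
force: [-0.1, -0.0, -1.6]
grip_width: 0.009
```

```bash
python3 st.py
```

```text
[0.5277 0.3537 0.0581] [-90.   -0.   89.7] [-0.1 -0.  -1.6] [ 0.01  0.   -0.01] 0.009 [-0.73 -0.08  0.95] 17.3667
```

{"name": "drive_tool", "arguments": {
  "steps": [5,0,0,-2,0,5,0,0,-1,0,5,0,0,-1,0,5,0,0,0,0,5,0,0,0,0]
}}

```text
clock: 17.78
position: [0.5277, 0.3536, 0.0541]
tool_rot: [-1.571, -0.0, 1.566]
force: [-1.1, -1.0, 4.5]
grip_width: 0.009
```

```bash
python3 st.py
```

```text
[0.5277 0.3536 0.0541] [-90.   -0.   89.7] [-1.1 -1.   4.5] [-0.23  0.21 -0.12] 0.009 [-0.73 -0.08  0.95] 17.7833
```

Seated: it took load at the expected height with ~1 N sideways. Release, rise, return to the blue bar (.473,-.1915), yaw -7.5°.

{"name": "drive_tool", "arguments": {
  "steps": [14,0,0,0,0,20,0,0,0,0,28,0,0,0,0,36,0,0,0,0,36,0,0,4,0]
}}

```text
clock: 18.2
position: [0.5272, 0.3534, 0.0573]
tool_rot: [-1.57, 0.001, 1.566]
force: [-0.4, -0.0, -0.1]
grip_width: 0.0361
```

{"name": "drive_tool", "arguments": {
  "steps": [36,0,0,20,0,36,0,0,35,0,36,0,0,35,0,36,0,-20,10,-6,40,-4,-38,0,-7]
}}

```text
clock: 18.62
position: [0.5246, 0.2996, 0.1612]
tool_rot: [-1.574, -0.006, 1.34]
force: [1.1, 0.4, 0.5]
grip_width: 0.0398
```

{"name": "drive_tool", "arguments": {
  "steps": [45,-4,-39,0,-7,45,-4,-39,0,-7,45,-4,-39,0,-7,45,-4,-39,0,-7,45,-4,-39,0,-7]
}}

```text
clock: 19.03
position: [0.5031, 0.099, 0.1583]
tool_rot: [-1.571, -0.001, 0.723]
force: [1.3, -0.4, -0.2]
grip_width: 0.0449
```

{"name": "drive_tool", "arguments": {
  "steps": [45,-4,-39,0,-7,45,-4,-39,0,-7,45,-4,-39,0,-7,45,-4,-39,0,-7,45,-4,-39,0,-7]
}}

```text
clock: 19.45
position: [0.4832, -0.0961, 0.1583]
tool_rot: [-1.57, -0.001, 0.112]
force: [-0.1, -0.3, 0.2]
grip_width: 0.045
```

{"name": "drive_tool", "arguments": {
  "steps": [45,-4,-39,0,-7,45,-4,-39,0,-7,45,-2,-20,0,0,45,0,0,0,0,45,0,0,0,0]
}}

```text
clock: 19.87
position: [0.4733, -0.1933, 0.158]
tool_rot: [-1.571, -0.0, -0.128]
force: [0.8, 0.3, 0.3]
grip_width: 0.045
```

```bash
python3 st.py
python3 - <<'E'
from h import *
f=snap('top');s=snap('side');im=f['frame'];h=cv2.cvtColor(im,cv2.COLOR_RGB2HSV);H,S,V=[h[...,i].astype(int) for i in range(3)]
m=((H<8)|(H>170))&(S>150)&(V>80);k=np.zeros_like(m);k[150:230,115:150]=1
n,l,st,c=cv2.connectedComponentsWithStats((m&k).astype(np.uint8))
for i in range(1,n):
    if st[i,4]>6: print(c[i].round(1),st[i,4],plane(f,*c[i],.041).round(4))
for q in((242.3,223.7),(250.3,259.6)):
  x,y=map(int,q);print(q,s['frame'][y,x])
E
```

```text
[ 0.4733 -0.1933  0.158 ] [-90.   -0.   -7.4] [0.8 0.3 0.3] [ 0.04 -0.02 -0.06] 0.045 [-0.13 -0.41  0.54] 19.8667
[133.2 166.4] 28 [0.597 0.35  0.041]
[130.7 211.8] 30 [0.455  0.3506 0.041 ]
(242.3, 223.7) [41 42 69]
(250.3, 259.6) [ 57  64 134]
```

{"name": "drive_tool", "arguments": {
  "steps": [45,0,1,-35,0,45,0,0,-35,0,45,0,0,-35,0,45,0,0,-25,0,45,0,0,-10,0]
}}

```text
clock: 20.38
position: [0.4725, -0.1896, 0.015]
tool_rot: [-1.57, 0.004, -0.125]
force: [0.5, -0.2, -0.1]
grip_width: 0.045
```

{"name": "drive_tool", "arguments": {
  "steps": [45,0,0,0,0,30,0,0,0,0,20,0,0,0,0,8,0,0,0,0,5,0,0,0,0]
}}

```text
clock: 20.8
position: [0.4745, -0.1914, 0.0194]
tool_rot: [-1.571, -0.002, -0.126]
force: [-2.3, 2.2, 13.0]
grip_width: 0.0098
```

{"name": "drive_tool", "arguments": {
  "steps": [5,0,0,0,0,5,0,0,0,0,5,0,0,0,0,5,0,0,0,0,5,0,0,0,0]
}}

```text
clock: 21.22
position: [0.4745, -0.1914, 0.0194]
tool_rot: [-1.571, -0.002, -0.126]
force: [-0.7, 1.8, 12.2]
grip_width: 0.0091
```

```bash
python3 st.py
```

```text
[ 0.4745 -0.1914  0.0194] [-90.   -0.1  -7.2] [-0.7  1.8 12.2] [0.35 0.4  0.02] 0.0091 [ 0.02 -0.58  0.68] 21.2167
```

{"name": "drive_tool", "arguments": {
  "steps": [5,0,0,10,0,5,0,0,25,0,5,0,0,35,0,5,0,0,35,0,5,0,0,30,0]
}}

```text
clock: 21.63
position: [0.4734, -0.1915, 0.156]
tool_rot: [-1.571, -0.001, -0.127]
force: [1.2, -0.4, -1.3]
grip_width: 0.0089
```

{"name": "drive_tool", "arguments": {
  "steps": [5,0,0,0,0,5,3,20,0,4,5,4,35,0,7,5,4,35,0,7,5,4,35,0,7]
}}

```text
clock: 22.05
position: [0.4885, -0.065, 0.1539]
tool_rot: [-1.571, -0.001, 0.315]
force: [0.3, -0.5, -1.1]
grip_width: 0.0089
```

{"name": "drive_tool", "arguments": {
  "steps": [5,4,35,0,7,5,4,35,0,7,5,4,35,0,7,5,4,35,0,7,5,4,35,0,7]
}}

```text
clock: 22.47
position: [0.5084, 0.1104, 0.154]
tool_rot: [-1.572, -0.001, 0.927]
force: [0.8, -0.7, -0.8]
grip_width: 0.0091
```

{"name": "drive_tool", "arguments": {
  "steps": [5,4,35,0,7,5,4,35,0,7,5,4,35,0,7,5,4,35,0,7,5,2,30,0,7]
}}

```text
clock: 22.88
position: [0.5265, 0.2811, 0.1539]
tool_rot: [-1.572, -0.0, 1.538]
force: [-0.5, -0.6, -1.0]
grip_width: 0.0092
```

{"name": "drive_tool", "arguments": {
  "steps": [5,0,15,0,2,5,0,0,0,0,5,0,0,0,0,5,0,0,0,0,5,0,0,0,0]
}}

```text
clock: 23.3
position: [0.5268, 0.2922, 0.1532]
tool_rot: [-1.571, 0.001, 1.564]
force: [-0.6, 0.2, -1.2]
grip_width: 0.0092
```

```bash
python3 st.py
python3 - <<'E'
from h import *
s=snap('side');f=snap('top');p=monitor.observe()['position'];u,v=proj(s,p);x0,y0=int(u)-55,int(v)-40
c=cv2.resize(s['frame'][y0:y0+80,x0:x0+110][...,::-1],None,fx=5,fy=5,interpolation=3)
o=np.zeros((600,800,3),np.uint8);o[:400,:550]=c
o[:400,550:800]=cv2.resize(f['frame'][150:230,115:165][...,::-1],None,fx=5,fy=5,interpolation=3)
cv2.imwrite('pics/c7.png',o)
E
```

```text
[0.5268 0.2922 0.1532] [-90.    0.   89.6] [-0.6  0.2 -1.2] [-0.04 -0.01 -0.04] 0.0092 [-0.67 -0.08  1.03] 23.3
```

View pics/c7.png

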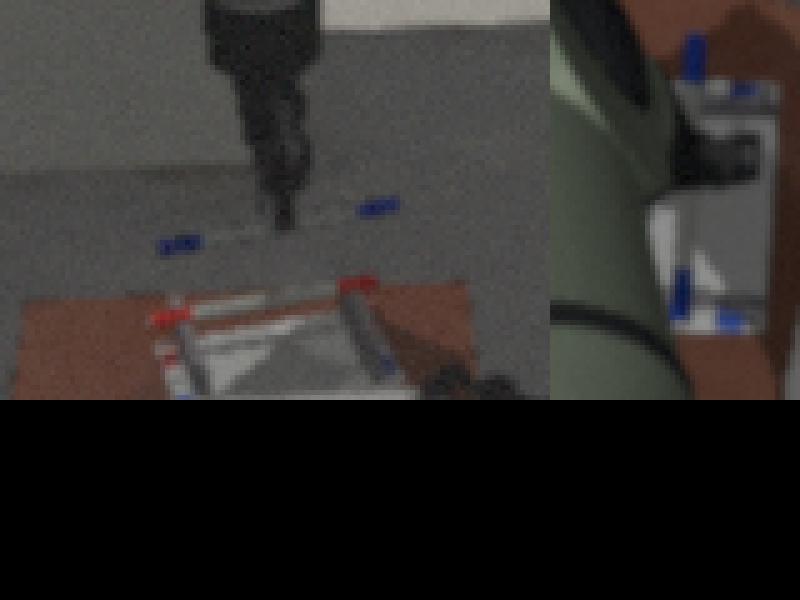

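Side view: red bar lies across the combs; sleeves at (170,318) and (358,283). Blue bar is held level and centred, ends at (160,246) and (398,205). Shift y +5.5 and lower.

{"name": "drive_tool", "arguments": {
  "steps": [5,1,5.5,-20,0,5,0,0,-25,0,5,0,0,-22,0,5,0,0,-15,0,5,0,0,-6,0]
}}

```text
clock: 23.82
position: [0.5268, 0.298, 0.0627]
tool_rot: [-1.569, 0.002, 1.565]
force: [0.2, -0.1, -1.0]
grip_width: 0.0092
```

{"name": "drive_tool", "arguments": {
  "steps": [5,0,0,0,0,5,0,0,-2,0,5,0,0,-2,0,5,0,0,-2,0,5,0,0,0,0]
}}

```text
clock: 24.23
position: [0.5277, 0.2992, 0.0592]
tool_rot: [-1.571, -0.0, 1.566]
force: [0.5, 0.4, -0.6]
grip_width: 0.0092
```

```bash
python3 st.py
```

```text
[0.5277 0.2992 0.0592] [-90.   -0.   89.7] [ 0.5  0.4 -0.6] [-0.01  0.06  0.  ] 0.0092 [-0.67 -0.09  1.03] 24.2333
```

{"name": "drive_tool", "arguments": {
  "steps": [5,0,-1.5,-1,0,5,0,0,-2,0,5,0,0,-1,0,5,0,0,-1,0,5,0,0,0,0]
}}

```text
clock: 24.65
position: [0.5277, 0.2975, 0.0541]
tool_rot: [-1.571, 0.0, 1.566]
force: [-2.1, -1.5, 7.4]
grip_width: 0.0092
```

```bash
python3 st.py
```

```text
[0.5277 0.2975 0.0541] [-90.    0.   89.7] [-2.1 -1.5  7.4] [-0.35  0.43 -0.09] 0.0092 [-0.66 -0.09  1.03] 24.65
```

Seated with the same reading as red. Release part-way, rise, move aside toward the bench side, high up, for a clear view.

{"name": "drive_tool", "arguments": {
  "steps": [14,0,0,0,0,20,0,0,0,0,26,0,0,0,0,26,0,0,0,0,26,0,0,4,0]
}}

```text
clock: 25.07
position: [0.5272, 0.2974, 0.0573]
tool_rot: [-1.57, 0.001, 1.566]
force: [-0.4, -0.3, 0.1]
grip_width: 0.0259
```

{"name": "drive_tool", "arguments": {
  "steps": [26,0,0,20,0,26,0,0,35,0,26,0,0,35,0,26,0,0,35,0,26,0,0,20,0]
}}

```text
clock: 25.48
position: [0.5284, 0.2979, 0.2069]
tool_rot: [-1.574, -0.002, 1.566]
force: [0.1, 0.9, 0.7]
grip_width: 0.0254
```

{"name": "drive_tool", "arguments": {
  "steps": [26,0,-35,0,0,26,0,-39,0,0,26,0,-39,0,0,26,0,-39,0,0,26,0,-39,0,0]
}}

```text
clock: 25.9
position: [0.5272, 0.1049, 0.2032]
tool_rot: [-1.571, -0.0, 1.567]
force: [1.4, -0.1, 0.5]
grip_width: 0.0258
```

{"name": "drive_tool", "arguments": {
  "steps": [26,0,-39,0,0,26,0,-39,0,0,26,0,0,0,0,26,0,0,0,0,26,0,0,0,0]
}}

```text
clock: 26.32
position: [0.5277, 0.029, 0.2031]
tool_rot: [-1.571, -0.0, 1.566]
force: [0.5, 0.1, -0.5]
grip_width: 0.0259
```

```bash
python3 st.py
python3 - <<'E'
from h import *
s=snap('side');f=snap('top')
for c,y in(('red',.3535),('blue',.2975)):
    for L in(-.085,.085): print(c,proj(f,(.5277+L,y,.041)),proj(s,(.5277+L,y,.041)))
o=np.zeros((600,800,3),np.uint8)
o[:480,:384]=cv2.resize(f['frame'][150:230,113:177][...,::-1],None,fx=6,fy=6,interpolation=3)
o[:400,390:800]=cv2.resize(s['frame'][105:155,185:236][...,::-1],(410,400),interpolation=3)
cv2.imwrite('pics/c8.png',o)
E
```

```text
[0.5277 0.029  0.2031] [-90.   -0.   89.7] [ 0.5  0.1 -0.5] [ 0.02  0.01 -0.02] 0.0259 [-0.27 -0.08  1.48] 26.3167
red (np.float64(129.5351437091858), np.float64(215.79250040941625)) (np.float64(192.55522863032428), np.float64(127.22113239146329))
red (np.float64(132.38478858205167), np.float64(161.44243042450472)) (np.float64(238.3337758324101), np.float64(118.16477426240695))
blue (np.float64(147.71543753005642), np.float64(216.06183448144915)) (np.float64(196.06008019436985), np.float64(135.9656963058684))
blue (np.float64(150.27298893123648), np.float64(161.7117984588919)) (np.float64(242.8554775481979), np.float64(126.50393509499125))
```

View pics/c8.png

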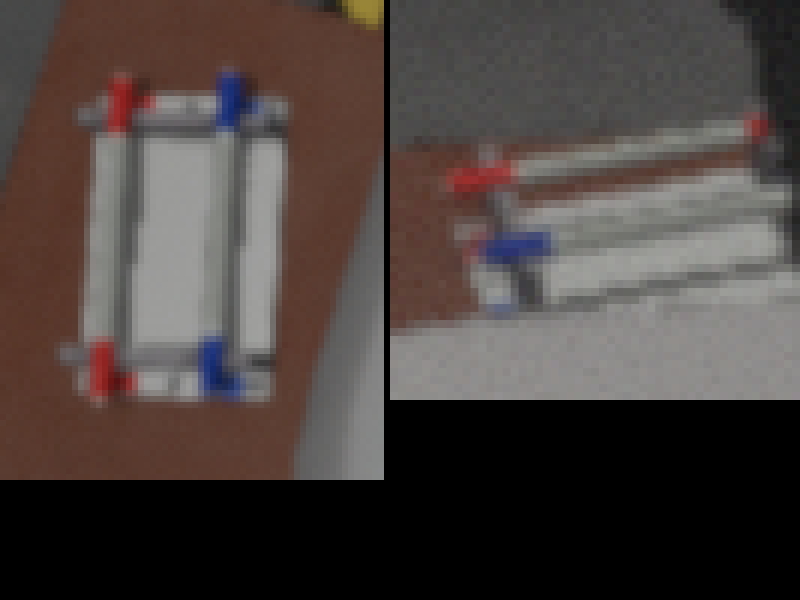

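Both bars lie parallel in their own grooves. Red sleeves are at (122,100) and (102,372), blue at (229,100) and (212,370), overhanging both combs about equally. The gripper is clear.

```bash
python3 -c "
from h import *
print(workorder.job_done())"
```

```text
the job is handed in; nothing more can be done
None
```

I screwed both lids clockwise onto their stops, laid each bar in the groove of its own colour, and handed the job in at about 26 s of the 72 s. No verdict was reported.

- **White lid:** the torque about its axis rose to about 0.9–1.3 N m, against the 0.1 N m needed to turn it, so it was on its stop.
- **Black lid:** my first pass gave unclear torque readings because the grip was off-centre. I recentred and turned again, but at 40 N grip the readings were still only 0.3–0.5 N m. With an 80 N grip the torque reached 1.5–2.0 N m, so I took the lid to be on its stop.
- **Bars:** each was lowered until it took load, and both did so at the same height, the one expected for a seated bar. Side forces were about 1–2.5 N. The last pictures show both bars parallel in the right grooves, within a few millimetres of centred along the rest.
- **At hand-in:** the gripper was clear of everything, with close to zero force on it.
- **Not measured:** I judged the lids by torque rather than reading their angle. I did not re-measure the bystanders at the end, but no unexpected contact showed up in the forces.
- **Camera disagreement:** the two cameras differed by about 3–4 mm. I corrected for this from contact forces while gripping the lids.

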